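# Lay the spout tube in the cradle and hold the angle gauge on its mark

## Robot

A 7-joint arm with a two-finger parallel gripper is mounted at the origin on the work surface. World frame = base frame: x ahead of the robot, y to its left, z up, the work surface at z = 0. Lengths are in m, angles in rad, forces in N, time in s.
With the tool pointing down it reaches from about 0.4 to 0.9 m from the base axis. Payload 5.5 kg.
Tool frame: the origin (TCP) lies midway between the tips of the shut fingers; the grasp point (between the pads) lies 19 mm behind it; z points along the fingers, x is the direction in which the jaws open and shut, and the axes are right-handed (so a half turn about z gives the same grasp; the last joint's range is limited). The gripper opens to 92 mm and grips with 3 to 60 N. Pads are 19 mm wide; open, the fingers measure 130 mm over their backs; the gripper's body (75 mm by 190 mm) begins 47 mm behind the grasp point.
Start: joints at [-0.969, 0.501, -0.427, 1.55, 0.221, 1.138, -0.21], TCP at [0.216, 0.613, 0.227] pointing down, gripper open.
Joint ranges: [-2.88, 2.88], [-0.31, 2.03], [-1.54, 1.56], [0.2, 2.42], [-1.41, 4.55], [0.19, 2.02], [-2.57, 2.57]. Speed limits (rad/s): [2.57, 2.57, 3.14, 3.14, 3.14, 3.14, 3.14].

## Interface

Orientations are given as a unit quaternion [w, x, y, z].
In Python, from cell import robot gives the robot as it stands. The module is installed in compiled form; this text tells all that it offers.
- The arm moves only by the tool move_arm, never from a script. Its argument "commands" is a list of rows, each a list of 7 numbers: the closure in counts, from 0 (fully open) to 255 (shut), then the shift along the world's x, y, z in m, then the turn, a rotation vector about the world's x, y, z in rad. In form: [[grip, dx, dy, dz, ax, ay, az], ...]. A call has 1 to 8 rows; each row shifts and turns the commanded pose from where the row before left it; what a row does not reach is not made up. A row lasts 1/8 s, in which the tool goes at most 62.5 mm and 10.7 degrees, less where a joint would pass 70% of its speed; a pose out of reach is approached as far as the arm can. A call with a gripper value outside its range is refused whole. The fingers move at their own pace and stop on an object; "newtons" is the grip in N (left out, the last holds). Time passes only in rows, so rows that do not move let the fingers close. It gives the time, the measured TCP pose, the force and the opening at its end, in the units of the state.
- robot.observe(): the state, without advancing time (a new reading comes with each control period).
- robot.read_camera(name): name is "scene" or "top" or "wrist"; returns a dict with "img" (400x640x3 uint8, red, green, blue), "z_map" (400x640 float32, m along the optical axis (not along the pixel's ray), 0 where there is no reading), "mtx" (3x3 intrinsics, pixels), "R" (3x3) and "t" (3): a world point X has camera coordinates R X + t; the wrist camera has in their place "mount" (4x4, takes a point from camera to tool coordinates, whose origin is the TCP and whose axes are the tool frame's). Camera axes: x right, y down, z forward; pixel columns grow to the right and rows downward; lengths in m; the calibration is good to about 2 mm. A picture is of the moment at which its call begins: read the wrist's pose just before it.
- robot.hand_in(): hands the job in, once; it reports no verdict.
Trained networks look in a picture, given as the dict that the camera call returned (one of the last four; its "shot" number tells which), for a name from the list of things; names that differ only in an ending like _2 or _b are one class to them, and where a whole thing is asked for, a point or a joint stands for the part that bears it (a point fixed in the world has none). Each returns a list of dicts, best first, with "score" (0 to 1); they miss things now and then, are a little off and sometimes report something else, mostly with a low value. They report only what shows in the picture. A call takes as long as a camera call. They do not tell look-alikes from the thing itself.
- robot.regions_of(target, picture): "pixels" (400x640 bool, what is visible of it) and "position" ([column, row] in pixels, amid what is visible of it).
- robot.mark_of(target, picture): "position" ([column, row] in pixels: a listed point, or the origin of a listed thing).
The state is a dict: "time_s": time; "joint_pos": joint angles; "joint_velocities": joint speeds; "joint_torque": joint torques, N m; "tool_pos": TCP position; "ee_rot": TCP orientation; "ft_force": force on the tool from outside, world axes, zero at the start; "moment": the same for the moment, N m; "finger_gap": finger opening in m.
Only numpy, scipy, OpenCV 4.12 (cv2) and the standard library are available. Lean on these libraries where they do the work, as an engineer would, in place of code of your own. Each camera call takes 0.05 s, during which the arm holds its last target. There are 200 camera calls.

## Task

The copper spout tube stands upright on the bench: lay it on its side, centred in the two notches of the wooden V cradle, and let go of it, without dropping or toppling it. Then take the angle gauge by its wooden handle, stand it upright on top of the middle of the tube with its dial square across the tube, and from there rock it over on the tube until its swinging pointer settles on the dark mark at the dial's rim. Finish while still holding the gauge there, its foot resting on the tube and on nothing else, and leave the hammer, bowl and cup alone.

Things in the scene. Friction and masses are not known exactly. Their poses are not given: they have to be found in the camera images.
- cradle: Fixed wooden V cradle: base 130 (x) x 84 (y) x 16 mm, with two 12 mm thick notched uprights, middles 40 mm either side of centre along its x, a clear 68 mm gap between them. The 90 degree notches (apex 29 mm high, ending 54 mm high, 25 mm either side) carry the tube along the cradle's x. Origin: centre of the underside, z up.
- cradle_seat (a point): Point 60 mm above the cradle's origin, midway between the uprights: where the middle of the lying tube's axis belongs. Axes as the cradle's.
- tube: Loose closed copper tube, 0.2 to 0.4 kg, 44 mm diameter, 130 mm long, with a collar (52 mm diameter, 6 mm thick) round its lower end; at the start it stands on it. Origin: centre of the collar end; z along the axis to the other end. Lying in the cradle, its collar hangs just beyond either upright; either way round will do.
- tube_mid (a point): Middle of the tube's axis, 65 mm from the collar end.
- gauge: Loose gauge, 0.24 to 0.4 kg, upright on its flat foot 56 (x) x 60 (y) x 10 mm. Dial case 104 mm diameter, 18 mm thick, centre 80 mm up, faces its +x under a clear cover. Wooden handle 22 (x) x 30 (y) mm, from 132 to 176 mm up. Origin: centre of the foot's underside, z up. It stands on the tube with its x along the tube, either way round, and rocks about its x.
- pointer (a joint): Black pointer, a damped pendulum on the dial's centre; hangs plumb about 1 s after the gauge stops. Value: its angle on the dial (rad), right-handed about the gauge's x; 0 when the gauge is upright; -a when the gauge is turned by +a about its own x.
- mark (a joint): The dark steel mark at the rim of the white dial, 6 mm wide, clamped (cannot be moved) at 0.17 to 0.40 rad on the pointer's scale, on the dial's +y side; the gauge must lean with its handle towards that side. Thin black scale lines stand every 10 degrees from -30 to 30.
- pointer_tip (a point): Tip of the pointer, 42 mm from the dial's centre.
- mark_line (a point): Middle of the mark, 42 mm from the dial's centre.
- hammer: Bystander: loose hammer, 240 mm long, lying on the bench beyond the work.
- bowl: Bystander: loose brass bowl, 90 mm across, 50 mm high. Origin: centre of its underside.
- cup: Bystander: loose copper cup, 60 mm across, 70 mm high. Origin: centre of its underside.
Not all that is in view belongs to the job. What is shaped like the tube but purple or red is not meant. There is more than one size of the cradle; the one meant has the size given above.

How it is judged:
On the way, in this order (a step that is already met when the one before it is completed fails the run):
1. the tube lies in the cradle, let go (distance between tube_mid and cradle_seat below 0.013 m and angle between the z axis of tube and the x axis of cradle, either way round below 0.08 rad and z of tube_mid in the frame of cradle_seat below 0.004 m and contact force between tube and cradle above 0.5 N and contact force between tube and the fingers below 0.1 N), for 0.2 s.
2. the gauge stands upright on top of the tube (contact force between gauge and tube above 0.3 N and angle between gauge's own z axis and vertical below 0.12 rad and angle between the x axis of gauge and the z axis of tube, either way round below 0.2 rad and distance between gauge and tube_mid below 0.045 m and contact force between gauge and cradle below 0.2 N), for 0.2 s.
At the end, for the whole second after the job is handed in: Tube free in both notches, middle within 13 mm of the seat, axis within 0.08 rad; gauge held by the gripper, foot on the tube (0.3 to 30 N) within 45 mm of its middle, x within 0.2 rad of the tube, clear of the cradle; pointer still, tip within 3 mm of the mark's middle (distance between pointer_tip and mark_line below 0.003 m and velocity of joint pointer between -0.3 and 0.3 rad/s and contact force between gauge and tube between 0.3 and 30 N and contact force between gauge and the fingers above 1 N and contact force between gauge and cradle below 0.2 N and angle between the x axis of gauge and the z axis of tube, either way round below 0.2 rad and height (world z) of gauge above 0.068 m and distance between gauge and tube_mid below 0.045 m and contact force between tube and the fingers below 0.1 N and distance between tube_mid and cradle_seat below 0.013 m and angle between the z axis of tube and the x axis of cradle, either way round below 0.08 rad and z of tube_mid in the frame of cradle_seat below 0.004 m); the arm keeps its last pose, push and grip.
It fails at once if the tube was dropped or toppled (contact force between tube and the fingers below 0.1 N and linear speed of tube above 0.5 m/s).
It fails at once if the gauge was dropped or toppled (contact force between gauge and the fingers below 0.1 N and linear speed of gauge above 0.5 m/s).
It fails at once if a bystander was disturbed (distance of any of hammer, bowl, cup from where it was at the start of the episode above 0.03 m).
It also fails if it takes over 72 s, if anything falls off the work surface, if the arm or the gripper's body presses on something with over 40 N, if the wrist force passes 120 N, or if a joint passes its speed limit or range.

## Working session

There is one attempt and no reset: what is moved stays moved. The work goes in short steps, Python scripts to look and compute and a tool call to move; the robot and the scene stay as the last step left them, time stands still between calls to the robot, and variables do not carry over. Pictures are saved under pics/ and viewed, about 8 in all and at most 12, crops included, and the job is handed in when it is done.

Besides the shell and the picture viewer there is one more tool, called after ">>>" as name([rows], argument=value, ...), one row to a line, values as JSON. move_arm: Moves the arm, as the interface text tells. Its arguments: {"type":"object","properties":{"commands":{"type":"array","items":{"type":"array","items":{"type":"number"}}},"newtons":{"type":"number"}},"required":["commands"]}

```bash
mkdir -p pics; cat > h.py <<'E'
import numpy as np, cv2
from cell import robot
from scipy.spatial.transform import Rotation as Rn
def cam(n):
    s=robot.observe(); p=robot.read_camera(n)
    if n=="wrist":
        q=s["ee_rot"]; T=np.eye(4); T[:3,:3]=Rn.from_quat([q[1],q[2],q[3],q[0]]).as_matrix(); T[:3,3]=s["tool_pos"]
        C=T@np.array(p["mount"])
    else:
        C=np.eye(4); C[:3,:3]=np.array(p["R"]).T; C[:3,3]=-np.array(p["R"]).T@np.array(p["t"])
    p["C"]=C; return p
def cloud(p):
    z=p["z_map"]; v,u=np.mgrid[0:400,0:640]; K=p["mtx"]
    P=np.stack([(u-K[0][2])/K[0][0]*z,(v-K[1][2])/K[1][1]*z,z],-1)
    W=P@p["C"][:3,:3].T+p["C"][:3,3]; W[z==0]=np.nan; return W
def save(p,n): cv2.imwrite("pics/"+n,cv2.cvtColor(p["img"],cv2.COLOR_RGB2BGR))
E
python3 - <<'E'
from h import *
print(robot.observe())
for n in ("top","scene"):
    p=cam(n); save(p,n+"0.png"); W=cloud(p)
    for t in ("cradle","tube","gauge","hammer","bowl","cup"):
        for r in robot.regions_of(t,p)[:4]:
            m=r["pixels"]; P=W[m]; P=P[~np.isnan(P[:,0])]
            print(n,t,round(r["score"],2),np.round(r["position"]),m.sum(),np.round(np.percentile(P,[3,50,97],axis=0),3).tolist())
E
```

```text
{'time_s': 0.0, 'joint_pos': array([-0.96878145,  0.50186131, -0.42679064,  1.55145204,  0.22080383,
        1.13829411, -0.21033693]), 'joint_velocities': array([ 0.00181323,  0.00064134,  0.00064376, -0.00123283,  0.00023675,
       -0.00044207,  0.00092032]), 'joint_torque': array([-6.91573368e-04, -5.66582394e+01, -5.81664920e+00, -2.79121292e+01,
       -6.86697965e-02,  3.05489951e-02,  2.04612079e-04]), 'tool_pos': array([0.21584861, 0.61236879, 0.22566902]), 'ee_rot': array([ 5.37685310e-04,  8.16195430e-01,  5.77775097e-01, -8.17450618e-04]), 'ft_force': array([-0.96855322, -0.6916308 ,  0.65802747]), 'moment': array([ 0.0001378 , -0.03088523, -0.00315304]), 'finger_gap': 0.09189112273678365}
top cradle 0.98 [282. 278.] 1671 [[0.335, 0.016, 0.002], [0.375, 0.061, 0.013], [0.413, 0.109, 0.039]]
top cradle 0.86 [298. 191.] 2652 [[0.491, -0.023, 0.014], [0.538, 0.036, 0.017], [0.587, 0.098, 0.053]]
top tube 0.93 [434. 220.] 939 [[0.454, -0.241, 0.002], [0.473, -0.213, 0.129], [0.496, -0.2, 0.133]]
top tube 0.88 [443. 274.] 993 [[0.36, -0.254, 0.005], [0.381, -0.226, 0.13], [0.4
[... 1061 characters left out ...]
 129.] 795 [[0.369, -0.25, 0.004], [0.395, -0.226, 0.083], [0.403, -0.214, 0.132]]
scene tube 0.62 [220. 149.] 976 [[0.45, -0.41, -0.001], [0.517, -0.322, 0.075], [0.527, -0.31, 0.132]]
scene tube 0.19 [350. 222.] 1935 [[0.501, -0.024, 0.004], [0.55, 0.04, 0.016], [0.596, 0.101, 0.051]]
scene gauge 0.57 [462. 219.] 2266 [[0.475, 0.229, 0.007], [0.492, 0.272, 0.078], [0.512, 0.313, 0.175]]
scene hammer 0.63 [311. 289.] 1657 [[0.708, -0.125, 0.013], [0.732, 0.025, 0.024], [0.788, 0.102, 0.028]]
scene bowl 0.96 [427. 312.] 1689 [[0.671, 0.212, 0.003], [0.698, 0.251, 0.026], [0.752, 0.288, 0.051]]
scene cup 0.78 [208. 226.] 902 [[0.67, -0.275, 0.0], [0.698, -0.24, 0.046], [0.723, -0.211, 0.071]]
```

```bash
python3 - <<'E'
import cv2
a=cv2.imread("pics/top0.png");cv2.imwrite("pics/top0b.png",cv2.resize(a[60:330,100:560],None,fx=1.7,fy=1.7,interpolation=cv2.INTER_CUBIC))
E
```

```text
(no output)
```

View pics/top0b.png

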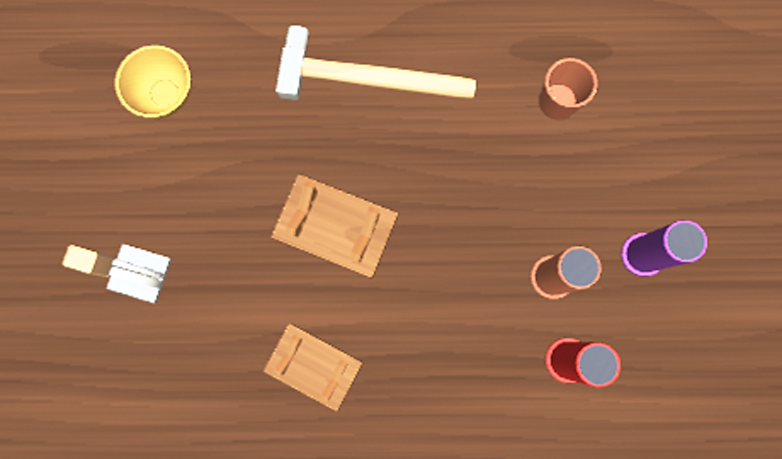

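View pics/scene0.png

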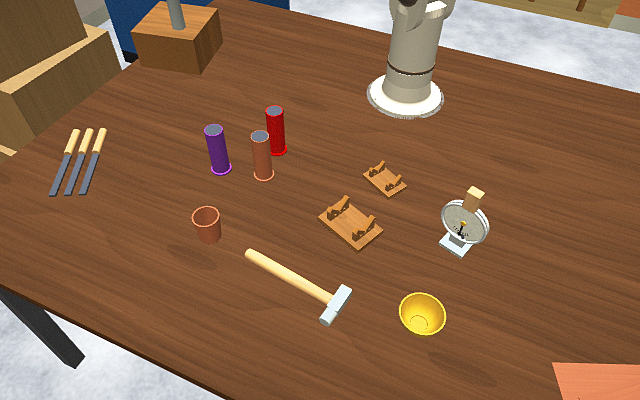

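The copper tube is the middle upright one (crop ≈(575,270)). The big cradle is at crop (335,225), and the gauge at (140,273) faces the scene camera. Next I'll get the poses.

```bash
python3 - <<'E'
from h import *
for n in ("top","scene"):
    p=cam(n); W=cloud(p); print(n,"cam at",p["C"][:3,3].round(3))
    X,Y,Z=W[...,0],W[...,1],W[...,2]
    m=(abs(X-.473)<.045)&(abs(Y+.213)<.045)&(Z>.126); P=W[m][:,:2]; print("tube top",m.sum(),cv2.minEnclosingCircle(P.astype(np.float32)),P.mean(0))
    m=(abs(X-.54)<.09)&(abs(Y-.037)<.09)&(Z>.010)&(Z<.058); print("cradle",cv2.minAreaRect(W[m][:,:2].astype(np.float32)))
    m=m&(Z>.035); print(" uprights",cv2.minAreaRect(W[m][:,:2].astype(np.float32)))
    g=(abs(X-.485)<.09)&(abs(Y-.262)<.09)
    m=g&(Z>.006)&(Z<.013); print("foot",m.sum(),cv2.minAreaRect(W[m][:,:2].astype(np.float32)))
    m=g&(Z>.172)&(Z<.182); print("handle top",m.sum(),cv2.minAreaRect(W[m][:,:2].astype(np.float32)))
    m=g&(Z>.06)&(Z<.12); Q=W[m]; c=Q.mean(0); w,v=np.linalg.eigh(np.cov((Q-c).T)); print("dial",m.sum(),c,v[:,0])
    for t in ("gauge","pointer_tip","mark_line","tube","cradle_seat"):
        for r in robot.mark_of(t,p)[:2]:
            u=r["position"]; i=int(round(u[1])),int(round(u[0])); print(t,round(r["score"],2),np.round(u,1),W[i].round(3))
    if n=="scene":
        cv2.imwrite("pics/g.png",cv2.resize(cv2.cvtColor(p["img"][180:262,425:505],cv2.COLOR_RGB2BGR),None,fx=7,fy=7,interpolation=cv2.INTER_CUBIC))
E
```

```text
top cam at [ 0.41  -0.03   0.876]
tube top 507 ((0.4773760735988617, -0.22210867702960968), 0.022099053487181664) [ 0.47678749 -0.2216125 ]
cradle ((0.540558397769928, 0.03679584339261055), (0.13020780682563782, 0.0841757133603096), 67.70550537109375)
 uprights ((0.5405189394950867, 0.036779142916202545), (0.09242022782564163, 0.0650840550661087), 67.62306213378906)
foot 498 ((0.522096574306488, 0.25228622555732727), (0.07065868377685547, 0.14454935491085052), 65.04999542236328)
handle top 245 ((0.4855547845363617, 0.2711828947067261), (0.030716948211193085, 0.021764518693089485), 73.07881927490234)
dial 167 [0.47361343 0.23109495 0.10041374] [ 0.94537156 -0.32591383  0.00726571]
gauge 0.65 [181.4 220.3] [0.482 0.256 0.056]
tube 0.97 [480.  206.9] [ 0.5   -0.311  0.076]
tube 0.81 [423.4 224. ] [ 0.469 -0.202  0.081]
cradle_seat 0.93 [294.7 189.7] [0.545 0.04  0.015]
cradle_seat 0.83 [280.8 277.7] [0.37  0.067 0.014]
scene cam at [1.18  0.244 0.858]
tube top 202 ((0.47752004861831665, -0.2224528044462204), 0.02276310883462429) [ 0.47966417 -0.22139246]
cradle ((0.5411115884780884, 0.03708101063966751), (0.13230609893798828, 0.08670862764120102), 67.97525787353516)
 uprights ((0.5414746999740601, 0.03691490739583969), (0.0939856544137001, 0.06545279175043106), 68.08781433105469)
foot 302 ((0.4930384159088135, 0.2693883180618286), (0.06037537381052971, 0.04908652976155281), 73.4384765625)
handle top 134 ((0.4879521131515503, 0.2711152136325836), (0.028789300471544266, 0.024512168020009995), 71.58599853515625)
dial 917 [0.48811087 0.27265888 0.0892616 ] [ 0.95660636 -0.29118525  0.01074321]
pointer_tip 0.47 [454.3 233.7] [0.489 0.261 0.034]
tube 0.92 [221.7 167.8] [ 0.519 -0.316  0.022]
tube 0.68 [261.7 176.7] [ 0.498 -0.216  0.014]
cradle_seat 0.83 [386.1 169.8] [0.342 0.055 0.011]
cradle_seat 0.69 [352.  206.6] [0.496 0.024 0.016]
```

View pics/g.png

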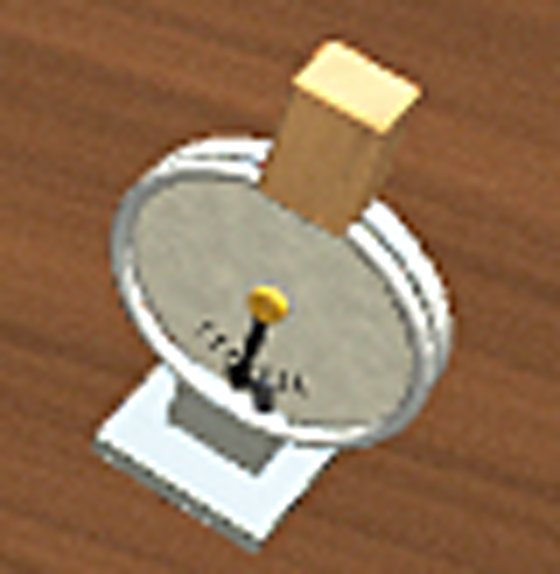

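>>> move_arm([
  [0,0.03,-0.04,0.015,0,0,-0.165],
  [0,0.03,-0.04,0.015,0,0,-0.165],
  [0,0.03,-0.04,0.015,0,0,-0.165],
  [0,0.03,-0.04,0.015,0,0,-0.165],
  [0,0.03,-0.04,0.015,0,0,-0.165],
  [0,0.03,-0.04,0.015,0,0,-0.165],
  [0,0.03,-0.04,0.015,0,0,-0.165],
  [0,0.03,-0.04,0.015,0,0,-0.165],
], newtons=40)

```text
time_s: 2.3
tool_pos: [0.4568, 0.2917, 0.3476]
ee_rot: [-0.0, 0.999, -0.047, 0.0]
ft_force: [-0.5, -0.3, 0.3]
finger_gap: 0.0921
```

>>> move_arm([
  [0,0.004,-0.046,0,-0.15,0.013,0],
  [0,0.004,-0.046,0,-0.15,0.013,0],
  [0,0.004,-0.046,0,-0.15,0.013,0],
  [0,0.004,-0.046,0,-0.15,0.013,0],
  [0,0.004,-0.046,0,-0.15,0.013,0],
  [0,0.004,-0.046,0,-0.15,0.013,0],
  [0,0.004,-0.046,0,-0.15,0.013,0],
  [0,0.004,-0.046,0,-0.15,0.013,0],
])

```text
time_s: 3.3
tool_pos: [0.4886, -0.0754, 0.3469]
ee_rot: [0.567, 0.822, -0.036, -0.023]
ft_force: [0.2, -1.0, -0.6]
finger_gap: 0.0917
```

```bash
cat >> h.py <<'E'
def show():
    s=robot.observe(); q=s["ee_rot"]; R=Rn.from_quat([q[1],q[2],q[3],q[0]]).as_matrix()
    print("t",round(s["time_s"],2),"tcp",s["tool_pos"].round(4),"F",s["ft_force"].round(1),"gap",round(s["finger_gap"],4)); print("q",s["joint_pos"].round(2)); print("R cols x,y,z",R.T.round(3).tolist()); return s,R
def rows(target_p,target_R):
    s,R=show(); print("dp",(np.array(target_p)-s["tool_pos"]).round(4),"rotvec",Rn.from_matrix(target_R@R.T).as_rotvec().round(3))
E
python3 -c "from h import *; show()"
```

```text
t 3.3 tcp [ 0.4886 -0.0754  0.3469] F [ 0.2 -1.  -0.6] gap 0.0917
q [-0.61  0.48  0.12  1.84  0.87  1.68 -0.89]
R cols x,y,z [[0.996, -0.085, 0.002], [-0.032, -0.354, 0.935], [-0.079, -0.931, -0.355]]
```

>>> move_arm([
  [60,-0.0005,-0.007,-0.03,0,0,0],
  [60,-0.0005,-0.007,-0.03,0,0,0],
  [60,-0.0005,-0.007,-0.03,0,0,0],
  [60,-0.0005,-0.007,-0.03,0,0,0],
  [60,-0.0005,-0.007,-0.03,0,0,0],
  [60,-0.0005,-0.007,-0.03,0,0,0],
  [60,-0.0005,-0.007,-0.03,0,0,0],
  [60,0,-0.004,-0.03,0,0,0],
])

```text
time_s: 4.3
tool_pos: [0.4848, -0.1279, 0.1056]
ee_rot: [0.566, 0.824, -0.036, -0.024]
ft_force: [-0.7, 0.8, 0.6]
finger_gap: 0.0701
```

```bash
python3 - <<'E'
from h import *
s,R=show()
p=cam("wrist"); save(p,"w1.png"); W=cloud(p); X,Y,Z=[W[...,i] for i in range(3)]
for c in ((.477,-.222),(.381,-.23),(.505,-.335)):
    m=(np.hypot(X-c[0],Y-c[1])<.05)&(Z>.02)&(Z<.12); P=W[m]
    if m.sum(): print(c,m.sum(),np.percentile(P,[1,50,99],axis=0).round(3).tolist())
m=(np.hypot(X-.477,Y+.222)<.05)&(Z>.02)&(Z<.12); P=W[m][:,:2]
from scipy.optimize import least_squares
r=least_squares(lambda c:np.hypot(P[:,0]-c[0],P[:,1]-c[1])-.022,[.477,-.222],loss="soft_l1",f_scale=.001); print("tube fit",r.x)
c=np.array([*r.x,.070]); rows(c+.019*R[:,2],R)
E
```

```text
t 4.3 tcp [ 0.4848 -0.1279  0.1056] F [-0.7  0.8  0.6] gap 0.0701
q [-0.54  0.87  0.12  1.91  0.9   1.33 -1.2 ]
R cols x,y,z [[0.996, -0.087, 0.002], [-0.033, -0.358, 0.933], [-0.08, -0.93, -0.359]]
(0.477, -0.222) 7055 [[0.456, -0.22, 0.021], [0.479, -0.201, 0.071], [0.499, -0.198, 0.119]]
(0.381, -0.23) 5951 [[0.362, -0.237, 0.021], [0.386, -0.216, 0.068], [0.401, -0.212, 0.118]]
(0.505, -0.335) 2217 [[0.498, -0.325, 0.021], [0.511, -0.31, 0.071], [0.524, -0.307, 0.119]]
tube fit [ 0.47690556 -0.22084001]
t 4.35 tcp [ 0.4833 -0.1283  0.1023] F [-0.4  0.2 -2.5] gap 0.0702
q [-0.54  0.87  0.12  1.91  0.9   1.33 -1.21]
R cols x,y,z [[0.996, -0.087, -0.002], [-0.029, -0.358, 0.933], [-0.082, -0.93, -0.359]]
dp [-0.0079 -0.1102 -0.0391] rotvec [-0.    -0.004 -0.   ]
```

View pics/w1.png

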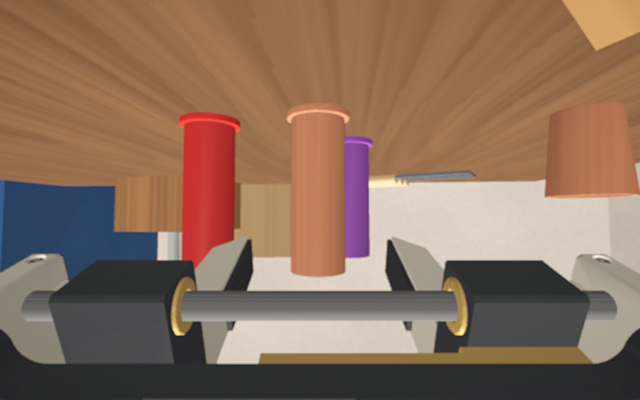

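>>> move_arm([
  [60,-0.0013,-0.0184,-0.0065,0,0,0],
  [60,-0.0013,-0.0184,-0.0065,0,0,0],
  [60,-0.0013,-0.0184,-0.0065,0,0,0],
  [60,-0.0013,-0.0184,-0.0065,0,0,0],
  [60,-0.0013,-0.0184,-0.0065,0,0,0],
  [60,-0.0013,-0.0184,-0.0065,0,0,0],
  [60,0,0,0,0,0,0],
])

```text
time_s: 5.22
tool_pos: [0.4754, -0.2404, 0.0678]
ee_rot: [0.567, 0.823, -0.037, -0.025]
ft_force: [0.0, 0.4, 0.8]
finger_gap: 0.0701
```

```bash
python3 -c "
from h import *
s,R=show(); rows(np.array([.4769,-.2208,.07])+.019*R[:,2],R)"
```

```text
t 5.22 tcp [ 0.4754 -0.2404  0.0678] F [0.  0.4 0.8] gap 0.0701
q [-0.42  0.93  0.21  1.99  1.05  1.15 -1.27]
R cols x,y,z [[0.996, -0.09, 0.0], [-0.032, -0.355, 0.934], [-0.084, -0.931, -0.356]]
t 5.22 tcp [ 0.4754 -0.2404  0.0678] F [0.  0.4 0.8] gap 0.0701
q [-0.42  0.93  0.21  1.99  1.05  1.15 -1.27]
R cols x,y,z [[0.996, -0.09, 0.0], [-0.032, -0.355, 0.934], [-0.084, -0.931, -0.356]]
dp [-0.0001  0.002  -0.0046] rotvec [0. 0. 0.]
```

>>> move_arm([
  [255,0,0.001,-0.001,0,0,0],
  [255,0,0,0,0,0,0],
  [255,0,0,0,0,0,0],
  [255,0,0,0,0,0,0],
  [255,0,0,0,0,0,0],
  [255,0,0,0,0,0,0],
], newtons=40)

```text
time_s: 5.98
tool_pos: [0.4767, -0.2372, 0.0668]
ee_rot: [0.566, 0.823, -0.036, -0.024]
ft_force: [-0.5, 1.5, 0.8]
finger_gap: 0.0436
```

```bash
python3 -c "
from h import *
s,R=show(); print('grasp pt',s['tool_pos']-.019*R[:,2])"
```

```text
t 5.97 tcp [ 0.4767 -0.2372  0.0668] F [-0.5  1.5  0.8] gap 0.0436
q [-0.42  0.93  0.21  1.99  1.05  1.16 -1.27]
R cols x,y,z [[0.996, -0.087, 0.001], [-0.032, -0.357, 0.934], [-0.08, -0.93, -0.358]]
grasp pt [ 0.47824673 -0.21951605  0.0736075 ]
```

```bash
cat > tgt.py <<'E'
from h import *
def tubetarget(h):
    s=robot.observe();q=s["ee_rot"]; R=Rn.from_quat([q[1],q[2],q[3],q[0]]).as_matrix()
    # tool-frame constants from the grasp
    tz=np.array([.001,.934,-.358]); g=np.array([0,0,-.019]); mid=g-.0086*tz
    d=R@tz
    u=np.array([np.cos(np.radians(-112.2)),np.sin(np.radians(-112.2)),0])
    # full target orientation
    xh=np.cross([0,0,1],u)  # horizontal jaw dir
    A=np.stack([[1,0,0],tz,np.cross([1,0,0],tz)],1)
    B=np.stack([xh,u,np.cross(xh,u)],1)
    Rf=B@np.linalg.inv(A); U,_,V=np.linalg.svd(Rf); Rf=U@V
    rows(np.array([.5405,.037,.060+h])-Rf@mid,Rf); print("tube z now",d.round(3),"mid now",(s["tool_pos"]+R@mid).round(4))
E
python3 -c "from tgt import *; tubetarget(.05)"
```

```text
t 5.97 tcp [ 0.4767 -0.2372  0.0668] F [-0.5  1.5  0.8] gap 0.0436
q [-0.42  0.93  0.21  1.99  1.05  1.16 -1.27]
R cols x,y,z [[0.996, -0.087, 0.001], [-0.032, -0.357, 0.934], [-0.08, -0.93, -0.358]]
dp [0.0631 0.2725 0.0255] rotvec [ 1.531 -0.369 -0.235]
tube z now [-0. -0.  1.] mid now [ 0.4783 -0.2195  0.065 ]
```

>>> move_arm([
  [255,0,0,0.01,0,0,0],
  [255,0,0,0.025,0,0,0],
  [255,0,0,0.025,0,0,0],
  [255,0,0,0.025,0,0,0],
  [255,0,0,0.025,0,0,0],
  [255,0,0,0.025,0,0,0],
  [255,0,0,0.025,0,0,0],
])

```text
time_s: 6.85
tool_pos: [0.4764, -0.2374, 0.2277]
ee_rot: [0.566, 0.824, -0.036, -0.024]
ft_force: [0.8, 0.0, -2.2]
finger_gap: 0.0431
```

```bash
python3 -c "from tgt import *; tubetarget(.08)"
```

```text
t 6.85 tcp [ 0.4764 -0.2374  0.2277] F [ 0.8  0.  -2.2] gap 0.0431
q [-0.44  0.6   0.24  2.04  1.03  1.3  -1.03]
R cols x,y,z [[0.996, -0.087, 0.002], [-0.033, -0.358, 0.933], [-0.081, -0.93, -0.359]]
dp [ 0.0634  0.2727 -0.1054] rotvec [ 1.53  -0.369 -0.235]
tube z now [-0.001 -0.001  1.   ] mid now [ 0.478  -0.2197  0.2259]
```

>>> move_arm([
  [255,0.0053,0.0227,0,0.1275,-0.0308,-0.0196],
  [255,0.0053,0.0227,0,0.1275,-0.0308,-0.0196],
  [255,0.0053,0.0227,0,0.1275,-0.0308,-0.0196],
  [255,0.0053,0.0227,0,0.1275,-0.0308,-0.0196],
  [255,0.0053,0.0227,0,0.1275,-0.0308,-0.0196],
  [255,0.0053,0.0227,0,0.1275,-0.0308,-0.0196],
])

```text
time_s: 7.6
tool_pos: [0.5081, -0.1006, 0.2274]
ee_rot: [0.208, 0.97, -0.123, 0.006]
ft_force: [0.1, -0.4, -3.3]
finger_gap: 0.043
```

>>> move_arm([
  [255,0.0053,0.0227,-0.015,0.1275,-0.0308,-0.0196],
  [255,0.0053,0.0227,-0.015,0.1275,-0.0308,-0.0196],
  [255,0.0053,0.0227,-0.015,0.1275,-0.0308,-0.0196],
  [255,0.0053,0.0227,-0.015,0.1275,-0.0308,-0.0196],
  [255,0.0053,0.0227,-0.015,0.1275,-0.0308,-0.0196],
  [255,0.0053,0.0227,-0.01,0.1275,-0.0308,-0.0196],
  [255,0,0,0,0,0,0],
])

```text
time_s: 8.48
tool_pos: [0.5379, 0.0331, 0.1401]
ee_rot: [-0.177, 0.965, -0.192, 0.033]
ft_force: [-0.6, -0.0, -2.8]
finger_gap: 0.0435
```

```bash
python3 - <<'E'
from tgt import *
tubetarget(.05)
for n in ("wrist","top","scene"):
    p=cam(n); save(p,n+"2.png"); W=cloud(p); X,Y,Z=[W[...,i] for i in range(3)]
    for r in robot.regions_of("tube",p)[:4]:
        P=W[r["pixels"]]; P=P[~np.isnan(P[:,0])]; P=P[P[:,2]>.09]
        if len(P)<100: continue
        c=np.median(P,0)
        if np.hypot(c[0]-.54,c[1]-.037)<.06: print(n,len(P),r["score"],cv2.minAreaRect(P[:,:2].astype(np.float32)),P[:,2].max())
    m=(abs(X-.54)<.09)&(abs(Y-.037)<.09)&(Z>.012)&(Z<.056); 
    if m.sum()>500: print(n,"cradle",cv2.minAreaRect(W[m][:,:2].astype(np.float32)))
E
```

```text
t 8.47 tcp [0.5379 0.0331 0.1401] F [-0.6 -0.  -2.8] gap 0.0435
q [ 0.22  0.35 -0.12  2.03 -0.48  0.72  0.08]
R cols x,y,z [[0.924, -0.381, -0.004], [-0.358, -0.864, -0.355], [0.132, 0.329, -0.935]]
dp [ 0.002   0.0022 -0.0478] rotvec [ 0.002 -0.005  0.003]
tube z now [-0.38  -0.925  0.003] mid now [0.5386 0.0348 0.1578]
wrist 19334 0.75 ((0.5439382791519165, 0.04486319422721863), (0.10801883041858673, 0.05052529275417328), 70.03211212158203) 0.23491241854180067
top 841 0.71 ((0.5513657331466675, 0.06423750519752502), (0.0647842288017273, 0.048648901283741), 67.42937469482422) 0.22766916445887808
scene 924 0.75 ((0.5597041249275208, 0.05360914766788483), (0.08996903896331787, 0.05627734586596489), 75.87108612060547) 0.2212211908009526
scene cradle ((0.5412366986274719, 0.036530058830976486), (0.1318485140800476, 0.08594699203968048), 68.01113891601562)
```

```bash
python3 - <<'E'
from tgt import *
tubetarget(.05)
a=np.radians(67.8); e=np.array([np.cos(a),np.sin(a)]); n2=np.array([-e[1],e[0]])
for n in ("wrist","top","scene"):
    p=cam(n); W=cloud(p).reshape(-1,3); W=W[~np.isnan(W[:,0])]
    s=(W[:,:2]-[.5405,.037])@e; t=(W[:,:2]-[.5405,.037])@n2
    m=(abs(t)<.03)&(W[:,2]>.125)&(W[:,2]<.187)&(abs(s)<.09)
    h,b=np.histogram(s[m],np.arange(-.09,.091,.003)); print(n,[(round(x*1000),int(c)) for x,c in zip(b,h) if c])
    for lo,hi in ((.035,.05),(.05,.062),(-.06,-.045)):
        k=m&(s>lo)&(s<hi)
        if k.sum()>20: print("  s",lo,"t",np.percentile(t[k],[2,50,98]).round(4),"z",np.percentile(W[k,2],[50,98]).round(4))
E
```

```text
t 8.78 tcp [0.5408 0.0355 0.1426] F [-0.6  0.4 -2.8] gap 0.0435
q [ 0.22  0.35 -0.12  2.03 -0.48  0.72  0.08]
R cols x,y,z [[0.926, -0.377, 0.002], [-0.351, -0.866, -0.356], [0.136, 0.329, -0.935]]
dp [-0.001  -0.0002 -0.0503] rotvec [ 0.003  0.001 -0.002]
tube z now [-0.376 -0.927  0.002] mid now [0.5415 0.0373 0.1603]
wrist [(-45, 3), (-42, 43), (-39, 200), (-36, 624), (-33, 660), (-30, 669), (-27, 665), (-24, 292), (-21, 7), (-15, 43), (-12, 469), (-9, 810), (-6, 1114), (-3, 1114), (0, 1007), (3, 905), (6, 831), (9, 668), (12, 647), (15, 630), (18, 631), (21, 631), (24, 612), (27, 625), (30, 620), (33, 622), (36, 622), (39, 618), (42, 614), (45, 603), (48, 624), (51, 602), (54, 609), (57, 870), (60, 889), (63, 583), (66, 7)]
  s 0.035 t [-0.0203 -0.0005  0.0198] z [0.1781 0.181 ]
  s 0.05 t [-0.022   0.0003  0.023 ] z [0.1784 0.1844]
top [(-6, 1), (-3, 21), (0, 2), (6, 15), (9, 40), (12, 39), (15, 42), (18, 42), (21, 45), (24, 51), (27, 45), (30, 44), (33, 46), (36, 46), (39, 42), (42, 45), (45, 47), (48, 45), (51, 48), (54, 41), (57, 81), (60, 50), (63, 14)]
  s 0.035 t [-0.0205  0.002   0.0201] z [0.1776 0.1819]
  s 0.05 t [-0.0231  0.0027  0.0236] z [0.1783 0.1852]
scene [(-57, 1), (-48, 2), (-45, 1), (-30, 1), (-27, 5), (-24, 14), (-21, 25), (-18, 24), (-15, 25), (-12, 28), (-9, 38), (-6, 50), (-3, 41), (0, 46), (3, 36), (6, 33), (9, 30), (12, 32), (15, 26), (18, 29), (21, 27), (24, 28), (27, 30), (30, 31), (33, 32), (36, 28), (39, 32), (42, 30), (45, 29), (48, 28), (51, 36), (54, 17), (57, 22), (60, 54), (63, 184), (66, 1)]
  s 0.035 t [-0.0237 -0.0148  0.0106] z [0.1742 0.1801]
  s 0.05 t [-0.0257 -0.0131  0.01  ] z [0.1758 0.1837]
```

View pics/wrist2.png

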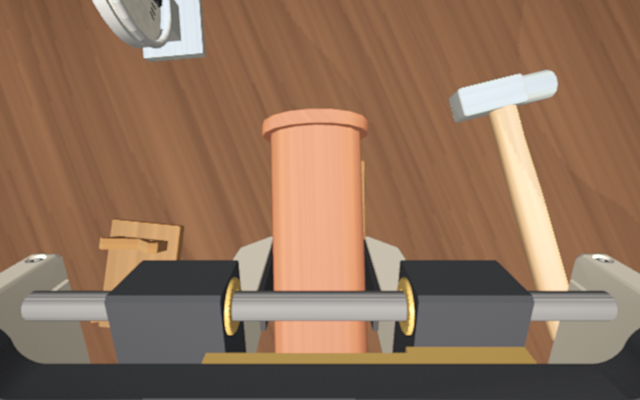

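>>> move_arm([
  [255,-0.0005,0,-0.018,0,0,0],
  [255,-0.0005,0,-0.018,0,0,0],
  [255,0,0,-0.018,0,0,0],
  [255,0,0,-0.018,0,0,0],
  [255,0,0,-0.015,0,0,0],
  [255,0,0,-0.008,0,0,0],
  [255,0,0,-0.002,0,0,0],
  [255,0,0,0,0,0,0],
])

```text
time_s: 9.93
tool_pos: [0.5387, 0.0356, 0.0454]
ee_rot: [-0.179, 0.965, -0.19, 0.034]
ft_force: [-4.9, 0.1, 6.0]
finger_gap: 0.0438
```

```bash
python3 -c "from tgt import *; tubetarget(0)"
```

```text
t 9.93 tcp [0.5387 0.0356 0.0454] F [-4.9  0.1  6. ] gap 0.0438
q [ 0.26  0.52 -0.17  2.07 -0.56  0.52  0.21]
R cols x,y,z [[0.926, -0.378, -0.001], [-0.354, -0.864, -0.358], [0.134, 0.332, -0.934]]
dp [ 0.0011 -0.0002 -0.0031] rotvec [-0.    -0.001 -0.   ]
tube z now [-0.377 -0.926  0.   ] mid now [0.5394 0.0372 0.0631]
```

>>> move_arm([
  [255,-0.0015,0.0005,-0.001,0,0,0],
  [255,0,0,-0.001,0,0,0],
  [255,0,0,0,0,0,0],
])

```text
time_s: 10.3
tool_pos: [0.5387, 0.0356, 0.0452]
ee_rot: [-0.179, 0.965, -0.19, 0.036]
ft_force: [-7.6, -3.7, 20.4]
finger_gap: 0.0431
```

```bash
python3 -c "from tgt import *; tubetarget(0)"
```

```text
t 10.3 tcp [0.5387 0.0356 0.0452] F [-7.6 -3.7 20.4] gap 0.0431
q [ 0.26  0.52 -0.17  2.07 -0.56  0.52  0.21]
R cols x,y,z [[0.926, -0.379, 0.002], [-0.353, -0.864, -0.359], [0.137, 0.331, -0.934]]
dp [ 0.0011 -0.0003 -0.0029] rotvec [0.    0.002 0.   ]
tube z now [-0.378 -0.926 -0.001] mid now [0.5394 0.0373 0.0629]
```

>>> move_arm([
  [200,0,0,0.001,0,0,0],
  [130,0,0,0,0,0,0],
  [90,0,0,0,0,0,0],
  [70,0,0,0,0,0,0],
  [70,0,0,0,0,0,0],
  [70,0,0,0,0,0,0],
])

```text
time_s: 11.05
tool_pos: [0.5378, 0.0356, 0.0436]
ee_rot: [-0.178, 0.965, -0.19, 0.035]
ft_force: [0.7, 0.2, 0.1]
finger_gap: 0.0665
```

```bash
cat > tubechk.py <<'E'
from h import *
show()
a=np.radians(67.8); e=np.array([np.cos(a),np.sin(a)]); n2=np.array([-e[1],e[0]])
for n in ("wrist","top","scene"):
    p=cam(n); W=cloud(p).reshape(-1,3); W=W[~np.isnan(W[:,0])]
    s=(W[:,:2]-[.5405,.037])@e; t=(W[:,:2]-[.5405,.037])@n2
    m=(abs(t)<.03)&(W[:,2]>.06)&(W[:,2]<.1)&(abs(s)<.09)
    print(n,"s end",np.percentile(s[m],[1,99]).round(3))
    for lo,hi in ((.02,.03),(.03,.04),(.04,.055),(.055,.07),(-.055,-.03),(-.065,-.055)):
        k=m&(s>lo)&(s<hi)
        if k.sum()>20: print("  s",lo,"t",np.percentile(t[k],[2,50,98]).round(4),"z",np.percentile(W[k,2],[50,98]).round(4))
E
python3 tubechk.py
```

```text
t 11.05 tcp [0.5378 0.0356 0.0436] F [0.7 0.2 0.1] gap 0.0665
q [ 0.26  0.53 -0.17  2.07 -0.56  0.52  0.21]
R cols x,y,z [[0.926, -0.379, 0.0], [-0.354, -0.865, -0.357], [0.135, 0.33, -0.934]]
wrist s end [-0.037  0.063]
  s 0.02 t [-0.0189  0.0008  0.021 ] z [0.0803 0.0833]
  s 0.03 t [-0.0194  0.0008  0.0209] z [0.0804 0.0833]
  s 0.04 t [-0.019   0.0008  0.0207] z [0.0803 0.0833]
  s 0.055 t [-0.0225  0.0008  0.0239] z [0.0818 0.087 ]
  s -0.055 t [-0.0189  0.0013  0.0216] z [0.0792 0.0832]
top s end [-0.005  0.062]
  s 0.02 t [-0.0198  0.0016  0.021 ] z [0.0799 0.0843]
  s 0.03 t [-0.0199  0.0022  0.0204] z [0.0796 0.0847]
  s 0.04 t [-0.0199  0.0024  0.021 ] z [0.0795 0.0843]
  s 0.055 t [-0.0233  0.003   0.024 ] z [0.0812 0.0883]
scene s end [-0.046  0.064]
  s 0.02 t [-0.0218 -0.011   0.0122] z [0.0781 0.0825]
  s 0.03 t [-0.0228 -0.0095  0.0137] z [0.0785 0.083 ]
  s 0.04 t [-0.0225 -0.0112  0.0139] z [0.0779 0.0833]
  s 0.055 t [-0.0251 -0.0058  0.0198] z [0.075  0.0866]
```

>>> move_arm([
  [50,-0.003,-0.007,0.02,0,0,0],
  [40,-0.003,-0.007,0.02,0,0,0],
  [20,-0.003,-0.007,0.02,0,0,0],
  [0,-0.003,-0.007,0.02,0,0,0],
  [0,-0.003,-0.007,0.02,0,0,0],
  [0,-0.003,-0.007,0.02,0,0,0],
  [0,0,0,0.03,0,0,0],
  [0,0,0,0.03,0,0,0],
])

```text
time_s: 12.2
tool_pos: [0.5195, -0.0065, 0.2245]
ee_rot: [-0.178, 0.965, -0.19, 0.035]
ft_force: [0.4, 0.1, 0.4]
finger_gap: 0.0916
```

```bash
python3 - <<'E'
from h import *
s,R=show(); p=cam("wrist"); M=np.array(p["mount"]); print(M.round(3).tolist(),np.array(p["mtx"])[0])
D=np.array([.495,.268,.070])  # low dial
for camp in ([.66,.10,.24],[.64,.12,.28],[.68,.15,.25]):
    z=D-np.array(camp); z/=np.linalg.norm(z)
    best=None
    # minimal rotation aligning optical axis, roll kept minimal
    z0=R@M[:3,2]; ax=np.cross(z0,z); an=np.arcsin(np.linalg.norm(ax)); Q=Rn.from_rotvec(ax/np.linalg.norm(ax)*an).as_matrix()
    Rf=Q@R; tcp=np.array(camp)-Rf@M[:3,3]
    print(camp,"tcp",tcp.round(3),"dp",(tcp-s["tool_pos"]).round(3),"rv",(ax/np.linalg.norm(ax)*an).round(3),"z",Rf[:,2].round(2),"x",Rf[:,0].round(2))
E
```

```text
t 12.2 tcp [ 0.5195 -0.0065  0.2245] F [0.4 0.1 0.4] gap 0.0916
q [ 0.28  0.21 -0.09  1.99 -0.43  0.92  0.07]
R cols x,y,z [[0.925, -0.379, -0.0], [-0.354, -0.865, -0.357], [0.135, 0.33, -0.934]]
[[1.0, 0.0, -0.0, 0.001], [-0.0, 0.951, 0.308, -0.085], [0.0, -0.308, 0.951, -0.158], [0.0, 0.0, 0.0, 1.0]] [333.7510193    0.         318.87307797]
[0.66, 0.1, 0.24] tcp [0.543 0.176 0.126] dp [ 0.024  0.183 -0.098] rv [0.637 0.67  0.044] z [-0.39  0.8  -0.45] x [ 0.67 -0.09 -0.74]
[0.64, 0.12, 0.28] tcp [0.538 0.182 0.145] dp [ 0.018  0.188 -0.079] rv [0.515 0.556 0.036] z [-0.33  0.74 -0.59] x [ 0.75 -0.17 -0.64]
[0.68, 0.15, 0.25] tcp [0.55  0.195 0.134] dp [ 0.031  0.201 -0.091] rv [0.439 0.756 0.044] z [-0.49  0.67 -0.56] x [ 0.63 -0.16 -0.76]
```

>>> move_arm([
  [0,0.01,0.026,0.005,0.086,0.093,0.006],
  [0,0.01,0.026,0.005,0.086,0.093,0.006],
  [0,0.01,0.026,0.0,0.086,0.093,0.006],
  [0,0.01,0.026,0.0,0.086,0.093,0.006],
  [0,0.01,0.026,0,0.086,0.093,0.006],
  [0,0.01,0.026,0,0.086,0.093,0.006],
  [0,0,0,0,0,0,0],
])

```text
time_s: 13.12
tool_pos: [0.5791, 0.1509, 0.2303]
ee_rot: [-0.357, 0.863, -0.216, -0.284]
ft_force: [-0.5, 0.0, -0.1]
finger_gap: 0.0918
```

```bash
python3 - <<'E'
from h import *
s,R=show(); p=cam("wrist"); save(p,"w3.png"); C=p["C"]; K=np.array(p["mtx"]); W=cloud(p)
out={}
for t in ("pointer_tip","mark_line"):
    out[t]=[(round(r["score"],2),np.round(r["position"],1).tolist()) for r in robot.mark_of(t,p)[:2]]
print(out)
for t in ("pointer","mark"):
    for r in robot.regions_of(t,p)[:1]: print(t,r["score"],np.round(r["position"],1),r["pixels"].sum())
X,Y,Z=[W[...,i] for i in range(3)]
g=(abs(X-.4865)<.09)&(abs(Y-.2712)<.09)
m=g&(Z>.172)&(Z<.182); print("handle top",m.sum(),cv2.minAreaRect(W[m][:,:2].astype(np.float32)))
# rectify the dial face plane: x_g=+0.009, 0.4 mm/px, view from +x: image right=+y, up=+z
yaw=np.radians(-17.3); gx=np.array([np.cos(yaw),np.sin(yaw),0]); gy=np.array([-gx[1],gx[0],0]); gz=np.array([0,0,1.])
dc=np.array([.4865,.2712,0])+.080*gz+.007*gx
def proj(P): c=(P-C[:3,3])@C[:3,:3]; q=K@c; return q[:2]/q[2]
sc=5.0; src=[];dst=[]
for y,z in ((-.055,-.055),(.055,-.055),(.055,.055),(-.055,.055)):
    src.append(proj(dc+y*gy+z*gz)); dst.append([(y+.055)*1000*sc,(.055-z)*1000*sc])
H=cv2.getPerspectiveTransform(np.float32(src),np.float32(dst)); print(np.round(src))
I=cv2.warpPerspective(cv2.cvtColor(p["img"],cv2.COLOR_RGB2BGR),H,(550,550),flags=cv2.INTER_CUBIC); cv2.imwrite("pics/dial.png",I)
E
```

```text
t 13.12 tcp [0.5791 0.1509 0.2303] F [-0.5  0.  -0.1] gap 0.0918
q [ 0.25  0.73 -0.18  1.49 -0.67  1.51 -0.16]
R cols x,y,z [[0.745, -0.171, -0.645], [-0.577, -0.651, -0.494], [-0.336, 0.74, -0.583]]
{'pointer_tip': [(0.42, [346.4, 213.2])], 'mark_line': [(0.58, [348.5, 210.5])]}
pointer 0.65 [332.2 213.6] 136
handle top 502 ((0.4852440059185028, 0.2728450298309326), (0.029844088479876518, 0.02323613502085209), 73.97200012207031)
[[356. 263.]
 [358. 180.]
 [301. 147.]
 [292. 247.]]
```

View pics/dial.png

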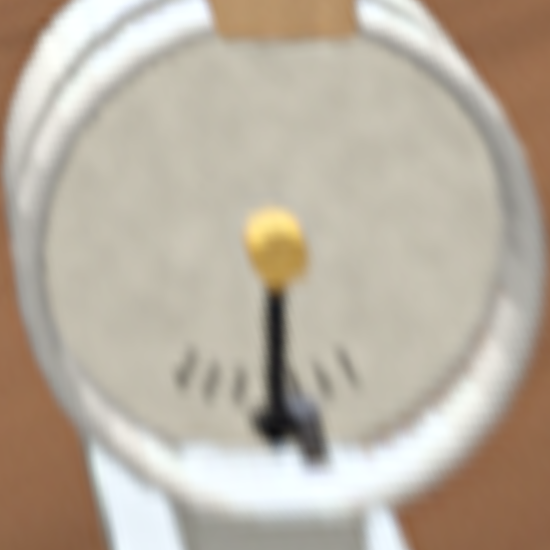

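```bash
cat >> h.py <<'E'
def down(yawdeg):
    a=np.radians(yawdeg); x=np.array([np.cos(a),np.sin(a),0]); z=np.array([0,0,-1.]); return np.stack([x,np.cross(z,x),z],1)
E
python3 -c "
from h import *
rows([.486,.2718,.26],down(-107)); rows([.486,.2718,.26],down(73))"
```

```text
t 13.38 tcp [0.58   0.1488 0.2349] F [ 0.5 -0.4  0.9] gap 0.0919
q [ 0.25  0.72 -0.18  1.49 -0.67  1.51 -0.16]
R cols x,y,z [[0.75, -0.175, -0.638], [-0.574, -0.651, -0.496], [-0.329, 0.738, -0.589]]
dp [-0.094   0.123   0.0251] rotvec [-0.978  0.27  -1.267]
t 13.38 tcp [0.58   0.1488 0.2349] F [ 0.5 -0.4  0.9] gap 0.0919
q [ 0.25  0.72 -0.18  1.49 -0.67  1.51 -0.16]
R cols x,y,z [[0.75, -0.175, -0.638], [-0.574, -0.651, -0.496], [-0.329, 0.738, -0.589]]
dp [-0.094   0.123   0.0251] rotvec [-0.284 -1.027  1.618]
```

>>> move_arm([
  [0,-0.002,0.002,0.02,-0.0978,0.027,-0.1267],
  [0,-0.003,0.003,0.02,-0.0978,0.027,-0.1267],
  [0,-0.009,0.012,0.015,-0.0978,0.027,-0.1267],
  [0,-0.012,0.016,0.005,-0.0978,0.027,-0.1267],
  [0,-0.012,0.016,0,-0.0978,0.027,-0.1267],
  [0,-0.012,0.016,0,-0.0978,0.027,-0.1267],
  [0,-0.012,0.016,0,-0.0978,0.027,-0.1267],
  [0,-0.012,0.016,0,-0.0978,0.027,-0.1267],
])

```text
time_s: 14.38
tool_pos: [0.5064, 0.2447, 0.296]
ee_rot: [0.085, -0.691, 0.715, 0.065]
ft_force: [-0.4, -0.5, -0.2]
finger_gap: 0.0919
```

>>> move_arm([
  [0,-0.01,0.013,0,-0.0978,0.027,-0.1267],
  [0,-0.01,0.013,0,-0.0978,0.027,-0.1267],
  [0,0,0,0,0,0,0],
])

```text
time_s: 14.75
tool_pos: [0.4853, 0.2745, 0.2951]
ee_rot: [0.006, -0.603, 0.798, 0.006]
ft_force: [-1.0, -0.0, -0.2]
finger_gap: 0.092
```

```bash
python3 - <<'E'
from h import *
s,R=show(); p=cam("wrist"); save(p,"w4.png"); W=cloud(p)
X,Y,Z=[W[...,i] for i in range(3)]
g=(abs(X-.4865)<.05)&(abs(Y-.2712)<.05)
m=g&(Z>.168)&(Z<.184); r=cv2.minAreaRect(W[m][:,:2].astype(np.float32)); print("handle top",m.sum(),r)
rows([*r[0],.139],down(-107))
E
```

```text
t 14.75 tcp [0.4853 0.2745 0.2951] F [-1.  -0.  -0.2] gap 0.092
q [-0.54  0.24 -0.02  1.73 -0.01  1.17 -2.4 ]
R cols x,y,z [[-0.273, -0.962, -0.017], [-0.962, 0.273, 0.001], [0.003, 0.017, -1.0]]
handle top 864 ((0.4854089915752411, 0.27399957180023193), (0.029802445322275162, 0.022245166823267937), 72.38935089111328)
t 14.8 tcp [0.4862 0.2721 0.2947] F [ 0.7 -0.1  0.8] gap 0.0919
q [-0.53  0.24 -0.02  1.73 -0.01  1.17 -2.4 ]
R cols x,y,z [[-0.275, -0.961, -0.016], [-0.962, 0.275, 0.001], [0.003, 0.016, -1.0]]
dp [-0.0008  0.0019 -0.1557] rotvec [-0.016  0.004 -0.018]
```

>>> move_arm([
  [0,0,0,-0.025,-0.016,0.004,-0.012],
  [0,-0.0005,0.001,-0.025,0,0,0],
  [0,0,0,-0.025,0,0,0],
  [0,0,0,-0.025,0,0,0],
  [0,0,0,-0.025,0,0,0],
  [0,0,0,-0.02,0,0,0],
  [0,0,0,-0.011,0,0,0],
  [0,0,0,0,0,0,0],
])

```text
time_s: 15.8
tool_pos: [0.4866, 0.2703, 0.1374]
ee_rot: [-0.002, -0.595, 0.804, -0.0]
ft_force: [-0.2, 0.4, 0.5]
finger_gap: 0.0917
```

>>> move_arm([
  [200,0,0,0,0,0,0],
  [220,0,0,0,0,0,0],
  [255,0,0,0,0,0,0],
  [255,0,0,0,0,0,0],
  [255,0,0,0,0,0,0],
  [255,0,0,0,0,0,0],
  [255,0,0,0,0,0,0],
], newtons=40)

```text
time_s: 16.68
tool_pos: [0.4864, 0.2719, 0.1374]
ee_rot: [-0.001, -0.595, 0.803, -0.0]
ft_force: [0.8, 1.2, -3.2]
finger_gap: 0.0297
```

```bash
python3 -c "
from h import *
show()"
```

```text
t 16.68 tcp [0.4864 0.2719 0.1374] F [ 0.8  1.2 -3.2] gap 0.0297
q [-0.54  0.41 -0.02  1.87  0.01  0.86 -2.43]
R cols x,y,z [[-0.291, -0.957, 0.002], [-0.957, 0.291, 0.002], [-0.002, -0.002, -1.0]]
```

>>> move_arm([
  [255,0,0,0.006,0,0,0],
  [255,0,0,0.02,0,0,0],
  [255,0,0,0.025,0,0,0],
  [255,0,0,0.025,0,0,0],
  [255,0,0,0.025,0,0,0],
  [255,0,0,0.025,0,0,0],
  [255,0,0,0.004,0,0,0],
])

```text
time_s: 17.55
tool_pos: [0.4872, 0.2722, 0.2691]
ee_rot: [0.0, -0.595, 0.804, -0.0]
ft_force: [-0.1, 0.1, -3.7]
finger_gap: 0.0298
```

>>> move_arm([
  [255,0.004,-0.017,0,0,0,0.123],
  [255,0.005,-0.02,0,0,0,0.123],
  [255,0.005,-0.02,0,0,0,0.123],
  [255,0.005,-0.02,0,0,0,0.123],
  [255,0.005,-0.02,0,0,0,0.123],
  [255,0.005,-0.02,0,0,0,0.123],
  [255,0.005,-0.02,0,0,0,0.123],
  [255,0.005,-0.02,0,0,0,0.123],
])

```text
time_s: 18.55
tool_pos: [0.5246, 0.1138, 0.266]
ee_rot: [0.002, 0.905, -0.425, -0.0]
ft_force: [0.1, 0.1, -4.2]
finger_gap: 0.0299
```

>>> move_arm([
  [255,0.004,-0.02,0,0,0,0.123],
  [255,0.004,-0.02,0,0,0,0.123],
  [255,0.004,-0.019,0,0,0,0.123],
  [255,0.003,-0.019,0,0,0,0.123],
  [255,0,0,0,0,0,0],
  [255,0,0,0,0,0,0],
])

```text
time_s: 19.3
tool_pos: [0.5397, 0.0378, 0.2667]
ee_rot: [0.001, 0.981, -0.195, 0.0]
ft_force: [0.7, 0.2, -4.5]
finger_gap: 0.0298
```

```bash
cat > gchk.py <<'E'
from h import *
s,R=show(); rows([.5405,.037,s["tool_pos"][2]],down(-22.2))
p=cam("scene"); save(p,"s_%d.png"%(s["time_s"]*100)); W=cloud(p); X,Y,Z=[W[...,i] for i in range(3)]
a=np.radians(67.8); e=np.array([np.cos(a),np.sin(a)]); n2=np.array([-e[1],e[0]])
S=(X-.5405)*e[0]+(Y-.037)*e[1]; T=(X-.5405)*n2[0]+(Y-.037)*n2[1]
zf=s["tool_pos"][2]-.1374; print("foot z nominal",zf)
m=(abs(S)<.045)&(abs(T)<.05)&(Z>zf-.004)&(Z<zf+.014)
if m.sum()>20: print("foot pts",m.sum(),"S",np.percentile(S[m],[2,98]).round(4),"T",np.percentile(T[m],[2,98]).round(4),"Z",np.percentile(Z[m],[2,98]).round(4))
E
python3 gchk.py
```

```text
t 19.3 tcp [0.5397 0.0378 0.2667] F [ 0.7  0.2 -4.5] gap 0.0298
q [-0.06  0.24 -0.07  1.79  0.02  1.11 -0.53]
R cols x,y,z [[0.924, -0.382, 0.001], [-0.382, -0.924, 0.002], [0.0, -0.002, -1.0]]
t 19.3 tcp [0.5397 0.0378 0.2667] F [ 0.7  0.2 -4.5] gap 0.0298
q [-0.06  0.24 -0.07  1.79  0.02  1.11 -0.53]
R cols x,y,z [[0.924, -0.382, 0.001], [-0.382, -0.924, 0.002], [0.0, -0.002, -1.0]]
dp [ 0.0008 -0.0008  0.    ] rotvec [0.002 0.    0.005]
foot z nominal 0.12929680470947255
foot pts 426 S [-0.0294  0.0253] T [-0.0316  0.0267] Z [0.1302 0.142 ]
```

>>> move_arm([
  [255,0.0005,0,-0.014,0,0,0],
  [255,0,-0.0005,-0.014,0,0,0],
  [255,0,0,-0.01,0,0,0],
  [255,0,0,-0.005,0,0,0],
  [255,0,0,-0.002,0,0,0],
  [255,0,0,0,0,0,0],
])

```text
time_s: 20.1
tool_pos: [0.5411, 0.0363, 0.2227]
ee_rot: [0.001, 0.981, -0.194, 0.001]
ft_force: [-0.5, -0.5, -3.3]
finger_gap: 0.0292
```

>>> move_arm([
  [255,0,0,-0.001,0,0,0],
  [255,0,0,0,0,0,0],
])

```text
time_s: 20.35
tool_pos: [0.5411, 0.0363, 0.2217]
ee_rot: [0.001, 0.981, -0.194, 0.001]
ft_force: [0.3, 0.3, -3.1]
finger_gap: 0.0297
```

>>> move_arm([
  [255,0,0,-0.001,0,0,0],
  [255,0,0,0,0,0,0],
])

```text
time_s: 20.6
tool_pos: [0.5409, 0.0363, 0.2205]
ee_rot: [0.001, 0.981, -0.194, 0.001]
ft_force: [0.1, 0.2, -3.8]
finger_gap: 0.0297
```

>>> move_arm([
  [255,0,0,-0.001,0,0,0],
  [255,0,0,0,0,0,0],
])

```text
time_s: 20.85
tool_pos: [0.5409, 0.0363, 0.2194]
ee_rot: [0.001, 0.981, -0.194, 0.001]
ft_force: [0.6, 0.9, -4.1]
finger_gap: 0.0298
```

>>> move_arm([
  [255,0,0,-0.001,0,0,0],
  [255,0,0,0,0,0,0],
])

```text
time_s: 21.1
tool_pos: [0.5411, 0.0363, 0.2192]
ee_rot: [0.001, 0.981, -0.194, 0.001]
ft_force: [-2.8, 0.0, 3.3]
finger_gap: 0.0294
```

>>> move_arm([
  [255,0,0,-0.0007,0,0,0],
  [255,0,0,0,0,0,0],
])

```text
time_s: 21.35
tool_pos: [0.5412, 0.0364, 0.2192]
ee_rot: [0.001, 0.981, -0.194, 0.002]
ft_force: [-3.7, -0.0, 7.9]
finger_gap: 0.0299
```

>>> move_arm([
  [255,0,0,0.0003,0,0,0],
  [255,0,0,0,0,0,0],
  [255,0,0,0,0,0,0],
])

```text
time_s: 21.72
tool_pos: [0.5412, 0.0364, 0.2192]
ee_rot: [0.001, 0.981, -0.194, 0.001]
ft_force: [-3.3, -0.5, 6.8]
finger_gap: 0.0298
```

>>> move_arm([
  [255,-0.0032,0.0013,0,-0.00945,-0.02315,0],
  [255,-0.0032,0.0013,-0.0001,-0.00945,-0.02315,0],
  [255,-0.0032,0.0013,-0.0002,-0.00945,-0.02315,0],
  [255,-0.0032,0.0013,-0.0003,-0.00945,-0.02315,0],
])

```text
time_s: 22.22
tool_pos: [0.5283, 0.0417, 0.2188]
ee_rot: [0.01, 0.98, -0.194, 0.051]
ft_force: [-3.8, -0.4, 8.0]
finger_gap: 0.0297
```

>>> move_arm([
  [255,-0.0032,0.0013,-0.0003,-0.00945,-0.02315,0],
  [255,-0.0032,0.0013,-0.0004,-0.00945,-0.02315,0],
  [255,-0.0032,0.0013,-0.0005,-0.00945,-0.02315,0],
  [255,-0.0032,0.0013,-0.0005,-0.00945,-0.02315,0],
  [255,0,0,0,0,0,0],
  [255,0,0,0,0,0,0],
  [255,0,0,0,0,0,0],
  [255,0,0,0,0,0,0],
])

```text
time_s: 23.22
tool_pos: [0.5157, 0.0469, 0.2173]
ee_rot: [0.02, 0.976, -0.193, 0.1]
ft_force: [-5.1, 0.5, 9.3]
finger_gap: 0.0302
```

>>> move_arm([
  [255,0,0,0,0,0,0],
  [255,0,0,0,0,0,0],
  [255,0,0,0,0,0,0],
  [255,0,0,0,0,0,0],
  [255,0,0,0,0,0,0],
  [255,0,0,0,0,0,0],
])

```text
time_s: 23.98
tool_pos: [0.5157, 0.0469, 0.2173]
ee_rot: [0.02, 0.976, -0.193, 0.1]
ft_force: [-5.3, -0.6, 11.0]
finger_gap: 0.03
```

```bash
python3 - <<'E'
from h import *
s,R=show(); print("lean",np.arccos(-R[2,2]))
p=cam("scene"); save(p,"s5.png"); C=p["C"]; K=np.array(p["mtx"])
for t in ("pointer_tip","mark_line"): print(t,[(round(r["score"],2),np.round(r["position"],1).tolist()) for r in robot.mark_of(t,p)[:2]])
gz=-R[:,2]; gy=-R[:,0]; gx=np.cross(gy,gz)
o=s["tool_pos"]-.1374*gz; dc=o+.08*gz+.007*gx; print("foot origin",o.round(4),"gx",gx.round(3))
def proj(P): c=(P-C[:3,3])@C[:3,:3]; q=K@c; return q[:2]/q[2]
src=[];dst=[]
for y,z in ((-.055,-.055),(.055,-.055),(.055,.055),(-.055,.055)):
    src.append(proj(dc+y*gy+z*gz)); dst.append([(y+.055)*5000,(.055-z)*5000])
H=cv2.getPerspectiveTransform(np.float32(src),np.float32(dst))
I=cv2.warpPerspective(cv2.cvtColor(p["img"],cv2.COLOR_RGB2BGR),H,(550,550),flags=cv2.INTER_CUBIC)
c=proj(dc).astype(int); J=cv2.cvtColor(p["img"],cv2.COLOR_RGB2BGR)[c[1]-30:c[1]+30,c[0]-20:c[0]+20]
J=cv2.resize(J,(367,550),interpolation=cv2.INTER_CUBIC); cv2.imwrite("pics/d5.png",np.hstack([I[:,:430],J]))
E
```

```text
t 23.98 tcp [0.5157 0.0469 0.2173] F [-5.3 -0.6 11. ] gap 0.03
q [-0.16  0.14 -0.07  2.05  0.18  0.79 -0.74]
R cols x,y,z [[0.906, -0.373, 0.202], [-0.381, -0.925, 0.0], [0.187, -0.077, -0.979]]
lean 0.20382263618723295
pointer_tip [(0.6, [351.2, 188.4])]
mark_line [(0.56, [207.3, 237.3])]
foot origin [0.5414 0.0363 0.0828] gx [ 0.381  0.925 -0.   ]
```

View pics/d5.png

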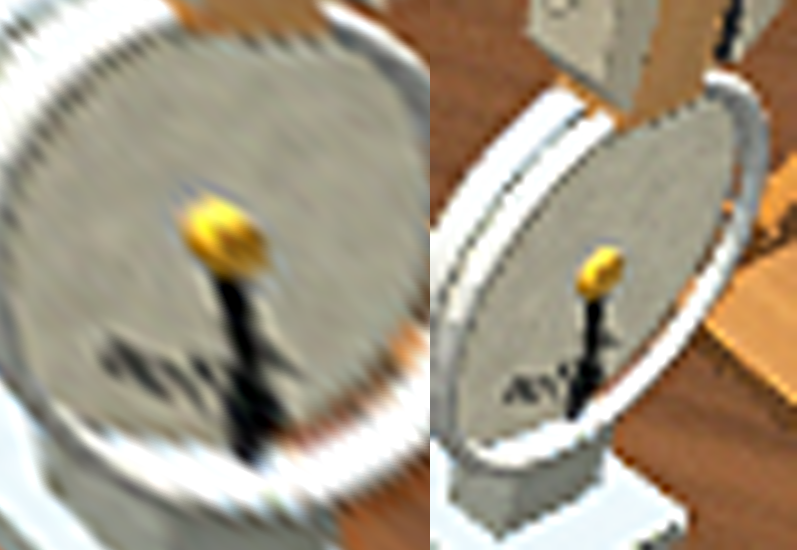

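```bash
python3 - <<'E'
import cv2,numpy as np
I=cv2.imread("pics/dial.png"); c=np.array([267.5,229])
for d in (-30,-20,-10,10,20,30):
    a=np.radians(d); v=np.array([np.sin(a),np.cos(a)]); cv2.circle(I,tuple(int(x) for x in c+160*v),2,(0,0,255),-1)
for a,col in ((.17,(255,0,0)),(.2,(0,200,0)),(.24,(0,0,255)),(.30,(255,0,255))):
    v=np.array([np.sin(a),np.cos(a)]); cv2.circle(I,tuple(int(round(x)) for x in c+210*v),2,col,-1)
w=cv2.imread("pics/w3.png")[140:270,285:365]
J=cv2.resize(I[330:490,150:400],None,fx=2.2,fy=2.2); w=cv2.resize(w,(int(80*352/130),352),interpolation=cv2.INTER_CUBIC)
cv2.imwrite("pics/chk.png",np.hstack([J[:352],w]))
E
```

```text
(no output)
```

View pics/chk.png

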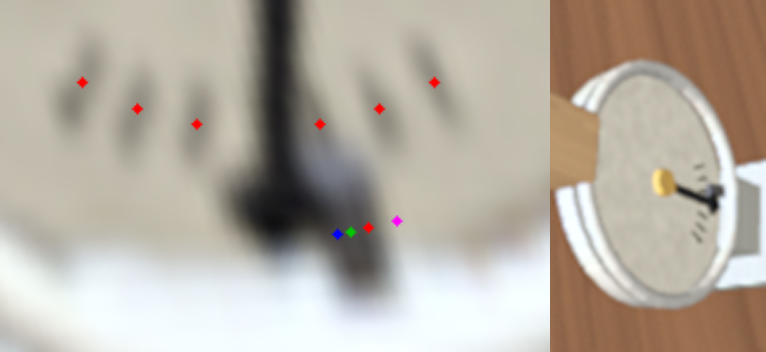

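>>> move_arm([
  [255,0.001,-0.0004,0.0004,0.0028,0.007,0],
  [255,0.001,-0.0004,0.0004,0.0028,0.007,0],
  [255,0,0,0,0,0,0],
  [255,0,0,0,0,0,0],
  [255,0,0,0,0,0,0],
  [255,0,0,0,0,0,0],
  [255,0,0,0,0,0,0],
  [255,0,0,0,0,0,0],
])

```text
time_s: 25.12
tool_pos: [0.5176, 0.0461, 0.2177]
ee_rot: [0.019, 0.977, -0.193, 0.092]
ft_force: [-3.4, -0.2, 7.9]
finger_gap: 0.03
```

>>> move_arm([
  [255,0,0,0,0,0,0],
  [255,0,0,0,0,0,0],
  [255,0,0,0,0,0,0],
  [255,0,0,0,0,0,0],
  [255,0,0,0,0,0,0],
  [255,0,0,0,0,0,0],
])

```text
time_s: 25.88
tool_pos: [0.5176, 0.0461, 0.2176]
ee_rot: [0.019, 0.977, -0.193, 0.092]
ft_force: [-4.3, -1.0, 6.4]
finger_gap: 0.0302
```

```bash
python3 tubechk.py; python3 - <<'E'
from h import *
s,R=show(); print("lean",np.arccos(-R[2,2])); p=cam("scene"); C=p["C"]; K=np.array(p["mtx"])
gz=-R[:,2]; gy=-R[:,0]; gx=np.cross(gy,gz); o=s["tool_pos"]-.1374*gz
def proj(P): c=(P-C[:3,3])@C[:3,:3]; q=K@c; return q[:2]/q[2]
J=cv2.cvtColor(p["img"],cv2.COLOR_RGB2BGR); c=proj(o+.06*gz).astype(int)
J=J[c[1]-25:c[1]+25,c[0]-30:c[0]+30]; cv2.imwrite("pics/d6.png",cv2.resize(J,None,fx=12,fy=12,interpolation=cv2.INTER_CUBIC))
E
```

```text
t 25.88 tcp [0.5176 0.0461 0.2176] F [-4.3 -1.   6.4] gap 0.0302
q [-0.15  0.15 -0.07  2.03  0.16  0.81 -0.72]
R cols x,y,z [[0.908, -0.374, 0.187], [-0.381, -0.925, 0.001], [0.173, -0.072, -0.982]]
wrist s end [-0.008  0.065]
  s 0.02 t [-0.0271  0.0022  0.0278] z [0.0897 0.0984]
  s 0.03 t [-0.0175  0.0048  0.0228] z [0.0796 0.0832]
  s 0.04 t [-0.0175  0.005   0.0225] z [0.0798 0.0833]
  s 0.055 t [-0.0204  0.0048  0.0256] z [0.0808 0.0869]
top s end [-0.067 -0.011]
  s -0.055 t [-0.0221  0.0022  0.0218] z [0.0803 0.0968]
  s -0.065 t [-0.0195  0.0032  0.0214] z [0.0793 0.0847]
scene s end [-0.066  0.064]
  s 0.02 t [-0.026  -0.0073  0.0249] z [0.0835 0.0966]
  s 0.03 t [-0.0224 -0.0115  0.0136] z [0.0772 0.0824]
  s 0.04 t [-0.0224 -0.0108  0.0115] z [0.0784 0.0841]
  s 0.055 t [-0.0262 -0.0066  0.0198] z [0.0747 0.0859]
  s -0.055 t [-0.0249 -0.0141  0.0032] z [0.0779 0.096 ]
  s -0.065 t [-0.023  -0.0129  0.0084] z [0.0766 0.083 ]
t 26.02 tcp [0.5176 0.0461 0.2177] F [-4.2  0.9  6.8] gap 0.0299
q [-0.15  0.15 -0.07  2.03  0.16  0.81 -0.72]
R cols x,y,z [[0.908, -0.374, 0.187], [-0.381, -0.925, 0.001], [0.173, -0.072, -0.982]]
lean 0.18833411883789475
```

View pics/d6.png

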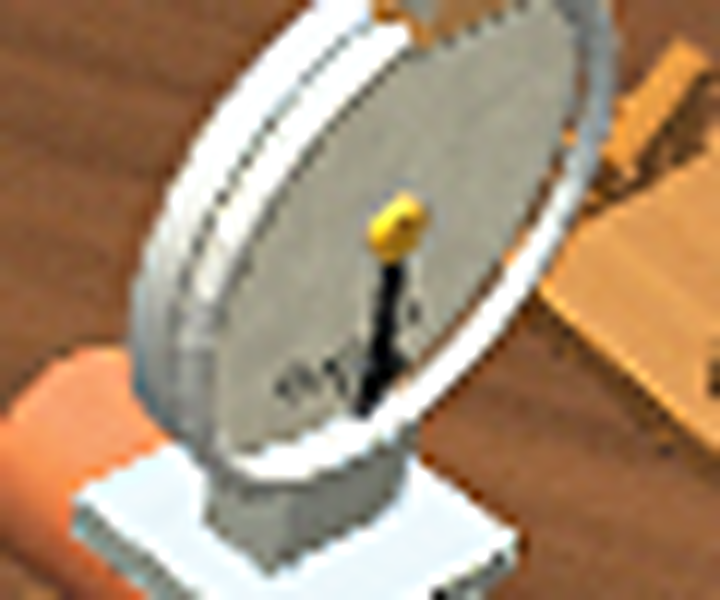

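```bash
python3 - <<'E'
from h import *
s,R=show(); p=cam("scene"); C=p["C"]; K=np.array(p["mtx"])
gz=-R[:,2]; gy=-R[:,0]; gx=np.cross(gy,gz); o=s["tool_pos"]-.1374*gz
def proj(P): c=(P-C[:3,3])@C[:3,:3]; q=K@c; return q[:2]/q[2]
c=proj(o+.06*gz).astype(int)
J=cv2.cvtColor(p["img"],cv2.COLOR_RGB2BGR)[c[1]-20:c[1]+20,c[0]-20:c[0]+20]
J=cv2.resize(J,None,fx=14,fy=14,interpolation=cv2.INTER_CUBIC)
def px(x,r,a): return (proj(o+.08*gz+x*gx+r*(np.sin(a)*gy-np.cos(a)*gz))-c+20.5)*14-.5
for x in (.0,.005,.009): print(x,"hub",px(x,0,0).round(),"lines",[px(x,.032,np.radians(d)).round().tolist() for d in (-30,-20,-10,10,20,30)],"tip",px(x,.042,.188).round(), "mark.25",px(x,.042,.25).round())
L=J.copy()
for d in (-30,-20,-10,0,10,20,30): cv2.circle(L,tuple(int(v) for v in px(.005,.032,np.radians(d))),2,(0,0,255),-1)
for r in (.036,.042,.048):
    cv2.circle(L,tuple(int(v) for v in px(.005,r,.19)),2,(0,255,0),-1); cv2.circle(L,tuple(int(v) for v in px(.009,r,.19)),2,(255,0,0),-1)
cv2.imwrite("pics/d7.png",np.hstack([L[:,:400],J[:,:400]]))
E
```

```text
t 26.07 tcp [0.5176 0.0461 0.2177] F [-4.  -0.5  6.8] gap 0.0297
q [-0.15  0.15 -0.07  2.03  0.16  0.81 -0.72]
R cols x,y,z [[0.908, -0.374, 0.187], [-0.381, -0.925, 0.001], [0.173, -0.072, -0.982]]
0.0 hub [325. 186.] lines [[216.0, 369.0], [236.0, 368.0], [258.0, 362.0], [307.0, 336.0], [333.0, 315.0], [358.0, 292.0]] tip [305. 379.] mark.25 [317. 370.]
0.005 hub [349. 204.] lines [[240.0, 387.0], [260.0, 386.0], [282.0, 380.0], [331.0, 354.0], [357.0, 333.0], [382.0, 309.0]] tip [329. 397.] mark.25 [341. 388.]
0.009 hub [369. 219.] lines [[259.0, 401.0], [279.0, 401.0], [301.0, 395.0], [351.0, 368.0], [376.0, 348.0], [402.0, 324.0]] tip [348. 411.] mark.25 [360. 402.]
```

View pics/d7.png

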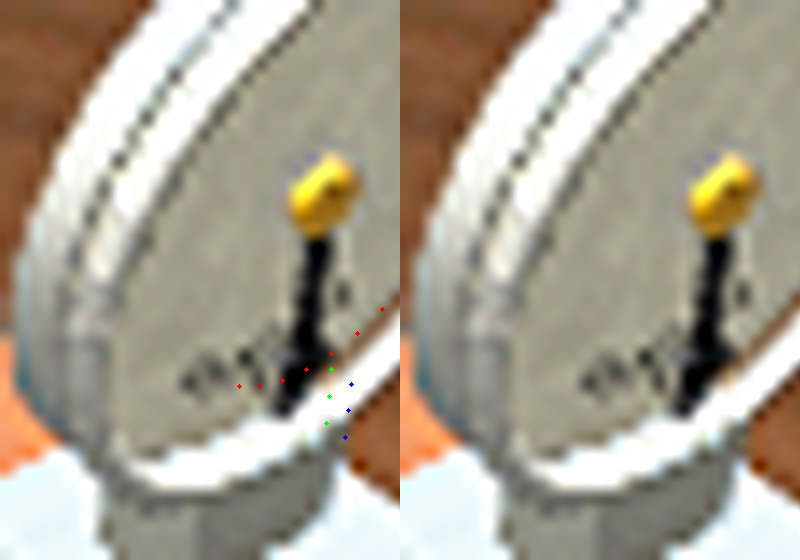

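```bash
python3 - <<'E'
from h import *
p=cam("scene"); C=p["C"]; K=np.array(p["mtx"])
def proj(P): c=(P-C[:3,3])@C[:3,:3]; q=K@c; return q[:2]/q[2]
yaw=np.radians(-17.3); gx=np.array([np.cos(yaw),np.sin(yaw),0]); gy=np.array([-gx[1],gx[0],0]); gz=np.array([0,0,1.]); o=np.array([.486,.272,0])
def px(x,r,a): return (proj(o+.08*gz+x*gx+r*(np.sin(a)*gy-np.cos(a)*gz))-[425,180]+.5)*7-.5
print("g.png coords: hub",px(.009,0,0).round(1))
for a in (0,.17,.2,.25,.3): print(a,px(.005,.042,a).round(1),px(.009,.042,a).round(1))
print("lines",[px(.005,.032,np.radians(d)).round().tolist() for d in (-30,-20,-10,10,20,30)])
I=cv2.imread("pics/scene0.png"); g=cv2.cvtColor(I,cv2.COLOR_BGR2GRAY); print(g[228:242,452:472])
I=I[222:244,446:476]; I=cv2.resize(I,None,fx=26,fy=26,interpolation=cv2.INTER_LANCZOS4)
for a in (0,.2,.3):
    q=((px(.007,.042,a)+.5)/7-.5+[425,180]-[446,222]+.5)*26; cv2.circle(I,tuple(int(v) for v in q),4,(0,0,255),-1)
cv2.imwrite("pics/z.png",I)
E
```

```text
g.png coords: hub [263.5 313. ]
0 [238.3 389. ] [231.6 396.7]
0.17 [258.7 400.2] [252.1 407.9]
0.2 [262.4 401.9] [255.8 409.6]
0.25 [268.6 404.6] [261.9 412.3]
0.3 [274.7 407. ] [268.1 414.7]
lines [[204.0, 334.0], [216.0, 347.0], [230.0, 359.0], [262.0, 378.0], [278.0, 385.0], [295.0, 389.0]]
[[167 161 168 165  27 136 177 182  37   1  62 181 170 169 168 170 161 165
  165 169]
 [168 162 166  77 174 179 176 187   0  29 138 166 168 165 167 168 168 161
  157 165]
 [153 162 166 171 171 117  43 143   1  63 183 170 164 165 167 170 171 163
  155 164]
 [151 141 154 165 173 139 193  48  27 154 184 168 171 167 168 169 163 163
  163 166]
 [253 235 169 156 168  81  14  12  27 146 134 138 170 170 172 172 164 157
  163 164]
 [254 254 252 216 157  79   1  13  53 206  88 130 174  86 179 133 172 161
  163 160]
 [255 254 254 252 248 158   0   2   9  79  85 161 175  86 179  48 190 175
  165 164]
 [131 243 255 253 254 255 104  85  78  29  53  73 112  83 170  72 133 179
  169 164]
 [111 119 205 255 255 255 254 253 209  76  55  59 153 175 172 169 126 174
  166 164]
 [123 116 117 172 249 255 255 255 255  93  40  55 149 172 168 166 167 163
  165 164]
 [130 126 118 112 116 173 255 255 255 153  17  42 170 168 165 165 165 166
  163 165]
 [119 126 128 119 116 110 128 251 255 255 242 245 255 211 141 155 169 164
  169 166]
 [124 125 121 129 124 125 112 117 165 238 255 255 255 254 137 159 112 124
  125 135]
 [111 122 122 120 126 123 124 118 116 114 130 212 255 255 255 255 255 248
  251 208]]
```

View pics/z.png

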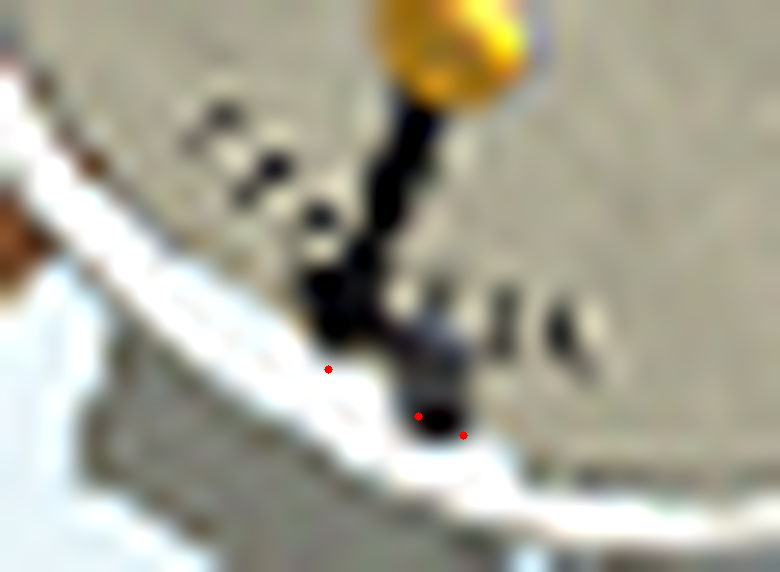

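>>> move_arm([
  [255,-0.0017,0.0007,-0.0003,-0.0051,-0.0125,0],
  [255,-0.0017,0.0007,-0.0003,-0.0051,-0.0125,0],
  [255,0,0,0,0,0,0],
  [255,0,0,0,0,0,0],
  [255,0,0,0,0,0,0],
  [255,0,0,0,0,0,0],
  [255,0,0,0,0,0,0],
  [255,0,0,0,0,0,0],
])

```text
time_s: 27.18
tool_pos: [0.5142, 0.0475, 0.2171]
ee_rot: [0.021, 0.975, -0.193, 0.105]
ft_force: [-4.7, -0.8, 7.5]
finger_gap: 0.0299
```

>>> move_arm([
  [255,0,0,0,0,0,0],
  [255,0,0,0,0,0,0],
  [255,0,0,0,0,0,0],
  [255,0,0,0,0,0,0],
  [255,0,0,0,0,0,0],
  [255,0,0,0,0,0,0],
  [255,0,0,0,0,0,0],
])

```text
time_s: 28.05
tool_pos: [0.5142, 0.0475, 0.2171]
ee_rot: [0.021, 0.975, -0.193, 0.105]
ft_force: [-4.3, -0.3, 7.8]
finger_gap: 0.0299
```

```bash
python3 - <<'E'
from h import *
s,R=show(); print("lean",np.arccos(-R[2,2])); p=cam("scene"); C=p["C"]; K=np.array(p["mtx"])
gz=-R[:,2]; gy=-R[:,0]; gx=np.cross(gy,gz); o=s["tool_pos"]-.1374*gz
def proj(P): c=(P-C[:3,3])@C[:3,:3]; q=K@c; return q[:2]/q[2]
c=proj(o+.045*gz).astype(int); J=cv2.cvtColor(p["img"],cv2.COLOR_RGB2BGR)[c[1]-14:c[1]+12,c[0]-15:c[0]+11]
cv2.imwrite("pics/d8.png",cv2.resize(J,None,fx=22,fy=22,interpolation=cv2.INTER_LANCZOS4))
E
```

```text
t 28.05 tcp [0.5142 0.0475 0.2171] F [-4.3 -0.3  7.8] gap 0.0299
q [-0.17  0.13 -0.07  2.06  0.19  0.78 -0.75]
R cols x,y,z [[0.903, -0.372, 0.214], [-0.381, -0.925, 0.0], [0.197, -0.082, -0.977]]
lean 0.21538149569764428
```

View pics/d8.png

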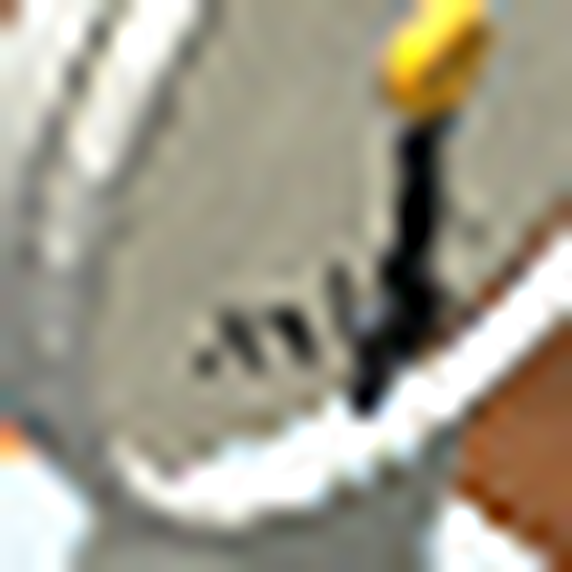

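```bash
cat > fit.py <<'E'
from h import *
from scipy.optimize import least_squares
p=cam("scene"); C=p["C"]; K=np.array(p["mtx"])
def proj(P): c=(P-C[:3,3])@C[:3,:3]; q=K@c; return q[:2]/q[2]
def frame(yaw,lean):
    y=np.radians(yaw); gx=np.array([np.cos(y),np.sin(y),0]); gy=np.cross([0,0,1],gx); r=Rn.from_rotvec(-lean*gx).as_matrix(); return r@np.stack([gx,gy,[0,0,1]],1)
G0=frame(-17.3,0); o0=np.array([.486,.272,0])
def P(o,G,x,r,a): return o+G@np.array([x,r*np.sin(a),.08-r*np.cos(a)])
M=np.array(cam("wrist")["mount"]); Rw=np.array([[.747,-.173,-.642],[-.576,-.651,-.495],[-.333,.739,-.586]]).T
cw=np.array([.580,.150,.233])+Rw@M[:3,3]; cg=G0.T@(cw-o0); print("cam in gauge",cg)
def rect(x,r,a):
    q=np.array([x,r*np.sin(a),.08-r*np.cos(a)]); k=(cg[0]-.007)/(cg[0]-q[0]); return (cg+(q-cg)*k)[1:]*1000
def res(v,full=False):
    a,xm,xb,ro,rb=v; out=[]
    d=proj(P(o0,G0,xm,ro,a))-proj(P(o0,G0,xb,rb,0)); out.append(d-[3.5,4.0])
    for lean,ob in ((.188,(-2.1,2.9)),(.215,(-2.05,3.2))):
        G=frame(67.6,lean); o=np.array([.5413,.0364,.0828]); out.append(proj(P(o,G,xm,ro,a))-proj(P(o,G,xb,rb,lean))-ob)
    w=rect(xm,ro,a)-rect(xb,rb,0)-[8.6,-6.8]; out.append(w/1.5)
    out.append([(xm-.007)/.003*.5,(xb-.007)/.003*.5,(ro-.046)/.003*.7,(rb-.041)/.002*.7])
    return np.concatenate(out)
for a0 in (.18,.3):
    f=least_squares(res,[a0,.005,.008,.047,.042]); print(f.x.round(4),f.cost.round(2),f.fun.round(2)); J=np.linalg.inv(f.jac.T@f.jac); print("sd a",np.sqrt(J[0,0])*.6)
E
python3 fit.py
```

```text
cam in gauge [ 0.24255476 -0.11725009  0.36719309]
[0.1815 0.0061 0.0085 0.0504 0.0397] 1.29 [-0.32  0.28  0.79 -0.08  0.29 -0.07 -0.52  0.28 -0.16  0.26  1.02 -0.47]
sd a 0.015019537511822943
[0.1815 0.0061 0.0085 0.0504 0.0397] 1.29 [-0.32  0.28  0.79 -0.08  0.29 -0.07 -0.52  0.28 -0.16  0.26  1.02 -0.47]
sd a 0.015019537242811042
```

>>> move_arm([
  [255,0.0016,-0.0006,0.0003,0.0047,0.0116,0],
  [255,0.0015,-0.0006,0.0002,0.0047,0.0116,0],
  [255,0,0,0,0,0,0],
  [255,0,0,0,0,0,0],
  [255,0,0,0,0,0,0],
  [255,0,0,0,0,0,0],
  [255,0,0,0,0,0,0],
  [255,0,0,0,0,0,0],
])

```text
time_s: 29.2
tool_pos: [0.5174, 0.0462, 0.2176]
ee_rot: [0.019, 0.977, -0.193, 0.093]
ft_force: [-2.9, -0.8, 7.3]
finger_gap: 0.0294
```

>>> move_arm([
  [255,0,0,0,0,0,0],
  [255,0,0,0,0,0,0],
  [255,0,0,0,0,0,0],
  [255,0,0,0,0,0,0],
  [255,0,0,0,0,0,0],
  [255,0,0,0,0,0,0],
  [255,0,0,0,0,0,0],
  [255,0,0,0,0,0,0],
])

```text
time_s: 30.2
tool_pos: [0.5173, 0.0462, 0.2176]
ee_rot: [0.019, 0.977, -0.193, 0.093]
ft_force: [-4.1, 0.2, 7.0]
finger_gap: 0.03
```

```bash
python3 -c "
from h import *
s,R=show(); print('lean',np.arccos(-R[2,2]),'foot',s['tool_pos']+.1374*R[:,2])
print(robot.hand_in()); show()"
```

```text
t 30.2 tcp [0.5173 0.0462 0.2176] F [-4.1  0.2  7. ] gap 0.03
q [-0.15  0.15 -0.07  2.04  0.17  0.81 -0.72]
R cols x,y,z [[0.908, -0.374, 0.189], [-0.381, -0.925, 0.001], [0.175, -0.073, -0.982]]
lean 0.19039634696507043 foot [0.54133607 0.03617932 0.08269098]
the job is handed in; nothing more can be done
None
the job is handed in; nothing more can be done
```

I laid the copper tube in the larger cradle and let go. Then I stood the gauge on the middle of the tube, rocked it over to a lean of 0.190 rad, and handed in at 30.2 s while still holding it. No verdict was reported.

- **Tube:** The depth readings showed it level in both notches, centred to about 1–2 mm, with its top at about 83 mm. A reading with the gauge on top showed it had not moved lengthwise. Its sideways position then read up to about 5 mm off, still inside the 13 mm limit.
- **Gauge:** The grip was firm at 30 mm. The foot's centre was 82.7 mm high at the tube's middle, and it pressed on the tube with about 11 N. I kept its foot above the uprights, and I had no direct reading of contact with the cradle.
- **Pointer on the mark (least certain):** My readings of the mark's angle disagreed:

| Source | Mark angle (rad) |
|---|---|
| Close wrist-camera view | 0.17–0.20 |
| First scene picture | about 0.23 |
| Fit over all views | 0.18 |

I chose 0.19 as the middle value; the 3 mm tolerance allows about ±0.07 rad. The scene camera was too coarse to confirm the match directly, and I took no picture after the last 0.025 rad correction.

I kept clear of the hammer, bowl and cup but did not check their positions again before handing in.

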